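Gauge the air pressure of a workshop cart wheel

ROBOT

A 6-joint arm with a two-finger parallel gripper is mounted at the origin on the work surface. World frame = base frame: x ahead of the robot, y to its left, z up, the work surface at z = 0. Lengths are in m, angles in rad, forces in N, time in s.
With the tool pointing down it reaches from about 0.275 to 0.875 m from the base axis. Payload 12.5 kg.
Tool frame: the origin (TCP) lies midway between the tips of the shut fingers; the grasp point (between the pads) lies grip_depth behind it (grip_depth is the distance from the TCP to the grasp point, in m); z points along the fingers, y is the line along which they close (so a half turn about z gives the same grasp; the last joint's range is limited). The gripper opens to 85 mm and grips with 20 to 120 N. Pads are 22 mm wide; open, the fingers measure 114 mm over their backs; the gripper's body (76 mm by 85 mm) begins 54 mm behind the grasp point. The pads swing forward as they close: fully open they stand 13 mm farther back than shut.
Start: joints at [1.209, 0.351, 1.652, -0, 1.139, -0.085], TCP at [0.15, 0.529, 0.231] pointing down, gripper open.
Joint ranges: [-2.75, 2.75], [-0.79, 2.1], [0.01, 2.65], [-1.57, 4.71], [0.07, 3.14], [-2.87, 2.87]. Speed limits (rad/s): [2.22, 2.22, 2.79, 3.14, 3.14, 3.14].

INTERFACE

Orientations are given as a 3x3 rotation matrix whose columns are the frame's x, y, z axes.
In Python, from station import * gives the robot as it stands.
- The arm moves only by the tool step_arm, never from a script. Its arguments are lists of equal length, an entry for each row: "translation": the shift along the tool's x, y, z in cm, a list of three; "twist": the turn about the tool's z in degrees. A call has 1 to 12 rows; each row shifts and turns the commanded pose from where the row before left it, along the tool's axes as they then stand; what a row does not reach is not made up. A row lasts 1/10 s, in which the tool goes at most 50 mm and 8.59 degrees, less where a joint would pass 70% of its speed; a pose out of reach is approached as far as the arm can. A call with a gripper value outside its range is refused whole. "claw" is the closure, from -1 (fully open) to 1 (shut), so that 0 is half open, set as the call begins (left out, the last holds). The fingers move at their own pace and stop on an object; the grip force is fixed at half the most. Time passes only in rows, so rows that do not move let the fingers close. It gives the time, the measured TCP pose, the force, the opening and the grip force at its end, in the units of the state.
- get_obs(): the state, without advancing time (a new reading comes with each control period).
- read_camera(name): name is "side" or "top" or "wrist"; returns the picture (384x512x3 uint8, red, green, blue); there is no depth.
- calibration(name): a dict with "vfov" (degrees; the focal length in pixels is half the picture's height over the tangent of half this angle, whatever the lens; pixels are square), "cx", "cy" (the principal point, pixels), "eye" and "rotation" of the camera in the world. Camera axes: x right, y up, looking along -z (the intrinsics and any distortion apply to the point x, -y, -z); pixel columns grow to the right and rows downward; lengths in m; the calibration is good to about 2 mm. A picture is of the moment at which its call begins: read the wrist's pose just before it. calibration takes no time and is no camera call; for the wrist camera it gives the pose at the moment of the call.
- sign_off(): hands the job in; it is judged then, once.
The state is a dict: "time_s": time; "joints": joint angles; "joint_vel": joint speeds; "effort": joint torques, N m; "position": TCP position; "eef_rot": TCP orientation; "wrist_force": force on the tool from outside, world axes, zero at the start; "torque": the same for the moment, N m; "opening": finger opening in m; "grip_force": force on a finger pad.
Only numpy, scipy, OpenCV 4.12 (cv2) and the standard library are available. Lean on these libraries where they do the work, as an engineer would, in place of code of your own. Each camera call takes 0.05 s, during which the arm holds its last target. There are 200 camera calls.

TASK

Check the air in the cart wheel lying on the bench: take the pressure gauge out of its stand and press its brass chuck straight down over the wheel's valve stem with about 16 N (never more than 22 N), holding it there for two seconds so that the air alone pushes the white indicator rod out. Then put the gauge back down in the hole of its stand, upright, with the rod still out to be read. Do not touch the rod, and leave the other things on the bench where they are.

Things in the scene. Friction and masses are not known exactly. Their poses are not given: they have to be found in the camera images.
- gauge_grip (a point): Grip point of the pressure gauge: on the axis of its upright steel head (26 x 26 mm, 44 mm high), 42 mm above the chuck's mouth, 18 mm below the head's top. z up; x along the level aluminium barrel (16 mm thick, axis 30 mm above the mouth), which runs from the head's +x side to 103 mm from the axis; the rod comes out of its far end. Grip the head's two free sides, along y. About 0.2 kg.
- gauge_mouth (a point): Centre of the open mouth at the lower end of the gauge's brass chuck; axes as gauge_grip. The chuck is a tube below the head, 22 mm outside, 16 mm long; bore 16 mm wide for the first 5 mm, then 11 mm up to the seat at 16 mm depth. A thin sprung plunger in the bore (tip 9 mm above the mouth at rest) moves the rod.
- indicator: The white indicator rod of the gauge, 5 mm thick with a 9 mm end disc, sliding level in the barrel; origin inside the barrel (36.5 mm from the head's axis when the rod is in), x outward. Its end disc is all that shows at the start.
- rod (a joint): How far the indicator rod has come out, m: 0 at the start, 0.010 to 0.028 when the tyre's pressure (unknown) is fully read. It moves out within about half a second once the chuck is home on the stem, then stays out by its own friction; a chuck not fully home reads too little.
- gauge: The whole pressure gauge (see gauge_grip); origin at the mouth of its chuck, z up, x along the barrel.
- wheel: The cart wheel, lying flat and not moving: black tyre 200 mm across and 50 mm high, grey rim face 30 mm above the bench, steel hub 34 mm across and 50 mm high in the middle. Origin: centre of its underside, z up; the valve stem is on its +x side, 45 mm from the centre.
- valve_root (a point): Point on the rim face, 30 mm above the bench, on the axis of the upright brass valve stem (8 mm thick, chamfered tip). The tip is anywhere from 28 to 48 mm above this point (it differs: find it by feel). The stem sits in rubber: it holds up to 3 to 7 N, then gives 1 mm per 4.5 N (11 mm at most). Under 12 N it does not seal; over 22 N damages it.
- stand: The gauge's stand: black plate 140 x 60 mm, 22 mm high, fixed. Origin: at bench height under the hole's centre; x towards the end with the rubber pad that carries the barrel.
- stand_hole (a point): Centre of the stand's hole at the plate's top face, 22 mm above the bench. The hole is 26.5 mm wide and goes through; the chuck stands in it, 16 mm deep, the head resting on the plate, the barrel over the pad at the +x end.
- wrench: Bystander: steel open-end wrench lying on the bench, 170 mm long.
- dustcap: Bystander: black plastic dust cap, 18 mm across, 22 mm high.
- collar: Bystander: steel ring, 40 mm across, 16 mm high.
- disc: Bystander: turned aluminium disc, 84 mm across, 28 mm high.
- screwdriver: Bystander: screwdriver with a black handle, 200 mm long.
- oilcan: Bystander: steel can, 60 mm across, 150 mm high.
- insertbox: Bystander: flat cardboard box, 110 x 160 x 35 mm.
There are look-alikes about, which are no part of the job. Of the things that look like the stand, the middle-sized one is meant.

How it is judged:
By the outcome, as a careful person would: the job done as asked, in the order asked, and still so for the second after the job is handed in, with the robot touching nothing.
It also fails if it takes over 61 s, if anything falls off the work surface, if the arm or the gripper's body presses on something with over 40 N, if the wrist force passes 120 N, or if a joint passes its speed limit or range.

## Working session

There is one attempt and no reset: what is moved stays moved. The work goes in short steps, Python scripts to look and compute and a tool call to move; the robot and the scene stay as the last step left them, time stands still between calls to the robot, and variables do not carry over. Pictures are saved under pics/ and viewed, at most 10 in all, crops included, and the job is handed in when it is done.

Besides the shell and the picture viewer there is one more tool, called after ">>>" by a JSON object that holds its "method" and its "body", one argument or row to a line. step_arm: Moves the arm, as the interface text tells. Its arguments: {"type":"object","properties":{"translation":{"type":"array","items":{"type":"array","items":{"type":"number"}}},"twist":{"type":"array","items":{"type":"number"}},"claw":{"type":"number"}},"required":["translation","twist"]}

```bash
mkdir -p pics; ls; python3 - <<'E'
from station import *
import cv2
for n in("top","side"):
    c=calibration(n);print(n,c)
    cv2.imwrite(f"pics/{n}0.png",cv2.resize(read_camera(n)[:,:,::-1],(800,600),interpolation=cv2.INTER_CUBIC))
print(get_obs())
E
```

```text
pics
top {'vfov': 44.711721618433586, 'cx': 252.17551733829723, 'cy': 198.17550862146143, 'eye': array([ 0.50175228, -0.00627286,  1.40319302]), 'rotation': array([[-0.00860626,  0.9978631 , -0.06477004],
       [-0.99984299, -0.00959048, -0.01489999],
       [-0.01548933,  0.06463163,  0.99778897]])}
side {'vfov': 42.997468316875015, 'cx': 256.33094765164213, 'cy': 192.23551644249898, 'eye': array([ 0.47842219, -0.9295203 ,  0.9337872 ]), 'rotation': array([[ 0.99330066,  0.08046226, -0.0829435 ],
       [-0.11553458,  0.67683465, -0.72701211],
       [-0.002358  ,  0.73172445,  0.68159648]])}
{'time_s': 0.1, 'joints': array([ 1.20941153e+00,  3.51205353e-01,  1.65237682e+00, -7.03945096e-06,
        1.13910221e+00, -8.45819121e-02]), 'joint_vel': array([ 0.00014567, -0.00050504, -0.00033521,  0.00012382,  0.00028269,
        0.0001453 ]), 'effort': array([ 9.61220503e-04, -5.06832004e+01, -2.91873658e+01, -1.28745037e-04,
        2.58320892e-03,  1.68877307e-05]), 'position': array([0.15016318, 0.52878412, 0.2307933 ]), 'eef_rot': array([[-9.61934857e-01,  2.73278589e-01, -3.80021603e-04],
       [ 2.73278840e-01,  9.61934316e-01, -1.02347204e-03],
       [ 8.58628264e-05, -1.08836529e-03, -9.99999404e-01]]), 'wrist_force': array([0.54008937, 0.00782028, 0.04873655]), 'torque': array([0.00650576, 0.06784085, 0.02678871]), 'grip_force': 0.0, 'opening': 0.08554534152022605}
```

View pics/top0.png

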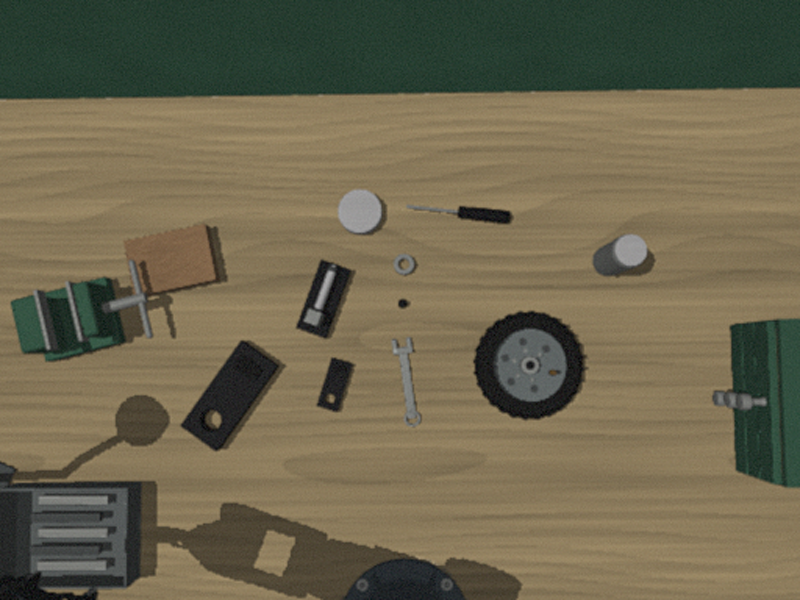

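View pics/side0.png

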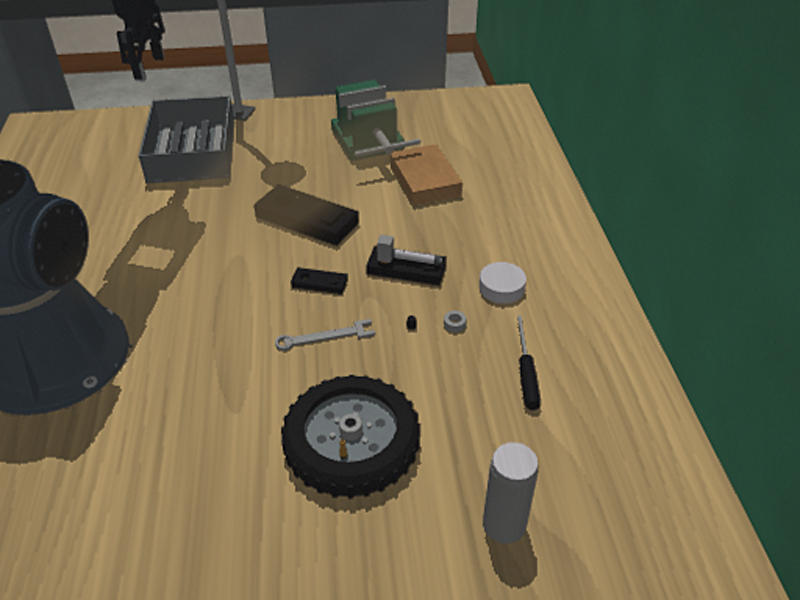

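The top view shows three stand-like plates: large at (230,395), middle at (325,298) holding the gauge, and small at (335,385). The middle one fits the description, being the middle size with the gauge in it. The wheel is at (530,365) and its brass valve at about (553,372). I'll confirm these in one enlarged crop.

```bash
cat > h.py <<'E'
from station import *
import cv2, numpy as np
def ray(n,u,v,c=None):
    c=c or calibration(n); f=192/np.tan(np.radians(c["vfov"]/2))
    d=c["rotation"]@np.array([(u-c["cx"])/f,-(v-c["cy"])/f,-1.]); return c["eye"],d
def atz(n,u,v,z,c=None):
    e,d=ray(n,u,v,c); return e+d*(z-e[2])/d[2]
def proj(n,p,c=None):
    c=c or calibration(n); f=192/np.tan(np.radians(c["vfov"]/2))
    q=c["rotation"].T@(np.asarray(p)-c["eye"]); return c["cx"]-f*q[0]/q[2], c["cy"]+f*q[1]/q[2]
E
python3 - <<'E'
from h import *
t=read_camera("top");s=read_camera("side")
def cr(i,x,y,w,h,S): return cv2.resize(i[y:y+h,x:x+w,::-1],(400,300),interpolation=cv2.INTER_CUBIC)
a=np.hstack([cr(t,170,160,80,60,5),cr(t,300,195,100,75,4)])
b=np.hstack([cr(s,225,140,80,60,5),cr(s,180,245,80,60,5)])
cv2.imwrite("pics/c1.png",np.clip(np.vstack([a,b])*1.5,0,255).astype(np.uint8))
E
```

```text
(no output)
```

View pics/c1.png

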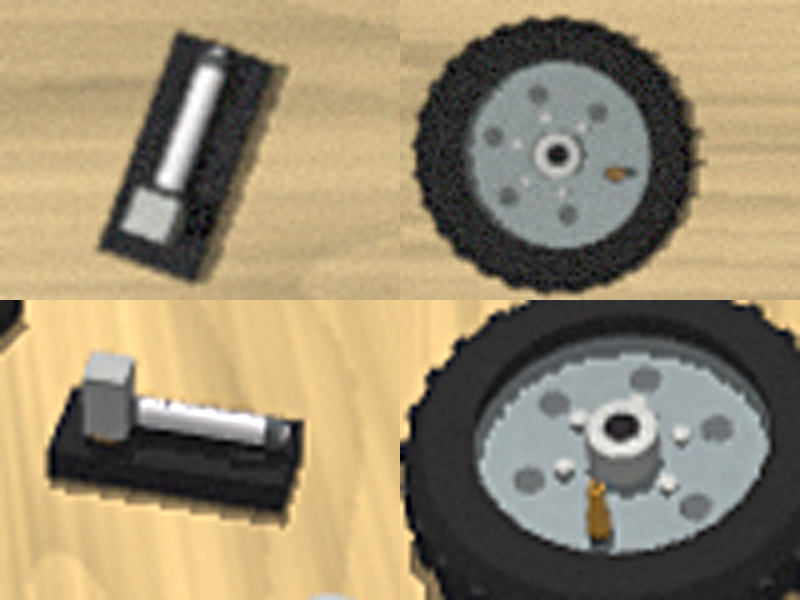

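```bash
python3 - <<'E'
from h import *
T=lambda x,y,ox,oy,s:((x+.5)/s-.5+ox,(y+.5)/s-.5+oy)
print("head top",atz("top",*T(150,215,170,160,5),.066),"side",atz("side",*T(110,364,170+55,140-60,5),.066))
print("barrel end top",atz("top",*T(212,62,170,160,5),.044))
print("plate corners",[atz("top",*T(x,y,170,160,5),.022)[:2].round(4) for x,y in[(180,34),(286,68),(193,281),(100,248)]])
X=lambda x,y:T(x-400,y,300,195,4)
print("hub top",atz("top",*X(557,155),.05),"side",atz("side",*T(623-400,428-300,180,245,5),.05))
for x in(606,616,628):
  print(x,[atz("top",*X(x,174),z)[:2].round(4) for z in(.03,.06,.078)])
S=lambda x,y:T(x-400,y-300,180,245,5)
print("side root",atz("side",*S(599,540),.03))
print("side tip",[atz("side",*S(597,484),z)[:2].round(4) for z in(.058,.068,.078)])
c=get_obs()["eef_rot"];w=calibration("wrist");print(w, c)
import station; print([k for k in dir(station) if not k.startswith('_')]); print(globals().get('grip_depth'))
E
```

```text
head top [0.57726478 0.16491374 0.066     ] side [0.57568934 0.16559978 0.066     ]
barrel end top [0.66803106 0.13118329 0.044     ]
plate corners [array([0.6877, 0.1525]), array([0.6667, 0.0893]), array([0.5403, 0.1451]), array([0.5604, 0.2003])]
hub top [ 0.48551537 -0.23512989  0.05      ] side [ 0.48351324 -0.23622352  0.05      ]
606 [array([ 0.4711, -0.2739]), array([ 0.4718, -0.2681]), array([ 0.4722, -0.2646])]
616 [array([ 0.4711, -0.2812]), array([ 0.4717, -0.2752]), array([ 0.4721, -0.2716])]
628 [array([ 0.471 , -0.2899]), array([ 0.4717, -0.2837]), array([ 0.4721, -0.28  ])]
side root [ 0.46877793 -0.2817129   0.03      ]
side tip [array([ 0.47 , -0.272]), array([ 0.4701, -0.2795]), array([ 0.4702, -0.287 ])]
{'vfov': 67.62697567136358, 'cx': 253.84667355687168, 'cy': 185.42103110682731, 'eye': array([0.08298722, 0.54735938, 0.37256074]), 'rotation': array([[ 2.73689316e-01, -9.24162103e-01, -2.66493086e-01],
       [ 9.61818077e-01,  2.62864249e-01,  7.62126876e-02],
       [-3.81372763e-04, -2.77176466e-01,  9.60818953e-01]])} [[-9.61928511e-01  2.73301044e-01 -2.82068449e-04]
 [ 2.73301177e-01  9.61928270e-01 -6.85135582e-04]
 [ 8.40813459e-05 -7.36141089e-04 -9.99999726e-01]]
['IKError', 'calibration', 'get_obs', 'grip_depth', 'read_camera', 'sign_off']
0.0187
```

```bash
python3 - <<'E'
from h import *
k=1.5625
b=atz("side",245/k,113/k,0);print("pole base",b,"disc shadow",atz("top",142/k,420/k,0),atz("side",283/k,172/k,0), "bend", atz("top",65/k,470/k,0),atz("side",240/k,140/k,0))
for h in(.2,.3,.4,.5): print(h,np.array(proj("side",[*b[:2],h]))*k)
print("can",atz("side",507/k,535/k,0),"shadow end",atz("side",517/k,580/k,0))
o=get_obs()
d=np.array([.5765,.165,.18])-o["position"];print(o["eef_rot"].T@d*100)
E
```

```text
pole base [0.29192716 0.779461   0.        ] disc shadow [0.38524664 0.50027488 0.        ] [ 3.83428327e-01  5.08069160e-01 -1.11022302e-16] bend [0.29134134 0.6471422  0.        ] [0.28449338 0.65423107 0.        ]
0.2 [232.51732997  33.67495105]
0.3 [225.50670883 -10.87624384]
0.4 [217.89533492 -59.24511099]
0.5 [ 209.60253221 -111.94433153]
can [ 0.68119124 -0.41252447  0.        ] shadow end [ 6.80103952e-01 -4.76825492e-01  1.11022302e-16]
[-50.95189199 -23.34715323   5.10912587]
```

>>> {"method": "step_arm", "body": {
  "translation": [
    [-4.25, -1.95, 0.75],
    [-4.25, -1.95, 0.75],
    [-4.25, -1.95, 0.75],
    [-4.25, -1.95, 0.75],
    [-4.25, -1.95, 0.75],
    [-4.25, -1.95, 0.75],
    [-4.25, -1.95, 0.75],
    [-4.25, -1.95, 0.75],
    [-4.25, -1.95, 0.75],
    [-4.25, -1.95, 0.75],
    [-4.25, -1.95, 0.75],
    [-4.25, -1.95, 0.75]
  ],
  "twist": [0, 0, 0, 0, 0, 0, 0, 0, 0, 0, 0, 4.7],
  "claw": -1
}}

```text
time_s: 1.4
position: [0.5781, 0.163, 0.1408]
eef_rot: [[-0.936, 0.352, -0.0], [0.352, 0.936, 0.0], [0.0, -0.0, -1.0]]
wrist_force: [0.5, 0.5, -0.2]
opening: 0.0854
grip_force: 0.0
```

```bash
python3 - <<'E'
from h import *
import pickle
o=get_obs();c=calibration("wrist");i=read_camera("wrist");pickle.dump((o,c),open("w1.pkl","wb"))
print(o["time_s"],o["position"],np.degrees(np.arctan2(o["eef_rot"][1,0],o["eef_rot"][0,0])),o["joints"].round(3),o["joint_vel"].round(3))
for p in([.5765,.165,.066],[.5765+.0965,.165-.036,.044],[.5765,.165,.022]):print(proj("wrist",p,c))
cv2.imwrite("pics/w1.png",np.clip(cv2.resize(i[:,:,::-1],(800,600),interpolation=cv2.INTER_CUBIC)*1.4,0,255).astype(np.uint8))
E
```

```text
1.4 [0.5781255  0.16301035 0.14083303] 159.39872414675511 [ 0.197  0.543  1.596  0.     1.002 -1.014] [-0.636  0.503 -0.64   0.001  0.129  0.253]
(np.float64(256.2320344287731), np.float64(191.4827450938393))
(np.float64(256.10844937599757), np.float64(286.73432168417867))
(np.float64(255.8452116388086), np.float64(177.53599481794032))
```

View pics/w1.png

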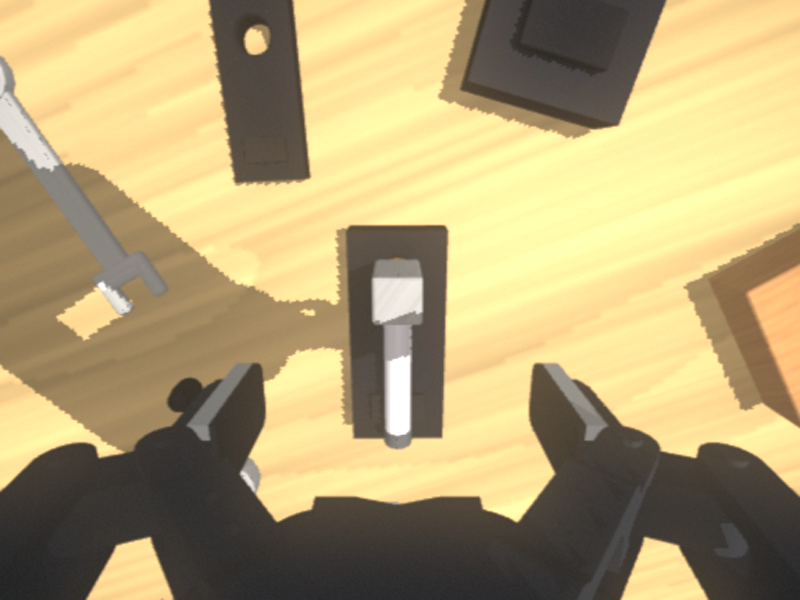

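The wrist view shows the gauge head top centred at (397,299) and the barrel running straight down to (397,440). The fingers are symmetric about column 397, so lateral alignment is good and only the tool-x offset and the descent are left.

```bash
python3 - <<'E'
from h import *
import pickle
o,c=pickle.load(open("w1.pkl","rb"))
h=atz("wrist",254,191.4,.066,c);e=atz("wrist",254,281.5,.044,c);print(h,e,np.linalg.norm((e-h)[:2]),np.degrees(np.arctan2(*(h-e)[1::-1])))
n=get_obs();print(n["position"],n["joint_vel"].round(3))
t=h.copy();t[2]=.0295;print(n["eef_rot"].T@(t-n["position"])*100)
E
```

```text
[0.5758141  0.16337247 0.066     ] [0.666843   0.12914477 0.044     ] 0.09725120755327023 159.39328198282018
[0.58210006 0.15879256 0.13981592] [ 0.07  -0.041  0.071  0.004 -0.019 -0.006]
[ 0.77093129  0.20705435 11.03012662]
```

>>> {"method": "step_arm", "body": {
  "translation": [
    [0, 0, 0],
    [0, 0, 2],
    [0, 0, 3],
    [0, 0, 2],
    [0, 0, 0],
    [0, 0, 0]
  ],
  "twist": [0, 0, 0, 0, 0, 0]
}}

```text
time_s: 2.05
position: [0.5767, 0.1653, 0.072]
eef_rot: [[-0.937, 0.35, 0.0], [0.35, 0.937, 0.0], [0.0, 0.0, -1.0]]
wrist_force: [0.6, 0.1, 0.4]
opening: 0.0856
grip_force: 0.0
```

```bash
python3 - <<'E'
from h import *
o=get_obs();c=calibration("wrist");i=read_camera("wrist")
print(o["time_s"],o["position"],o["joint_vel"].round(3))
cv2.imwrite("pics/w2.png",np.clip(cv2.resize(i[100:340,96:416,::-1],(800,600),interpolation=cv2.INTER_CUBIC)*1.4,0,255).astype(np.uint8))
E
```

```text
2.05 [0.57666757 0.16527709 0.07197927] [-0.006 -0.019 -0.017 -0.002 -0.001  0.001]
```

View pics/w2.png

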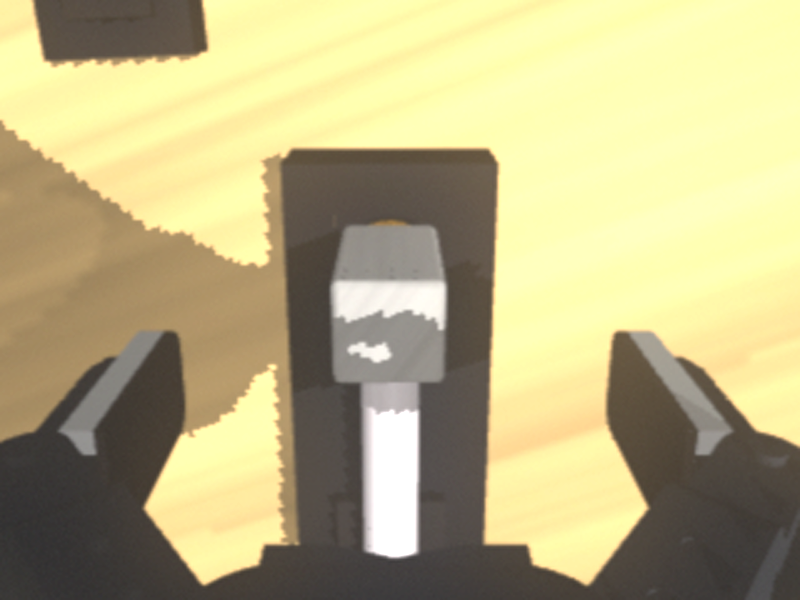

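```bash
python3 - <<'E'
from h import *
o=get_obs()
h=atz("wrist",251.3,232.1,.066);t=h.copy();t[2]=.0295;print(o["position"],h,o["eef_rot"].T@(t-o["position"])*100)
print([ (atz("wrist",96+x/2.5-.3,100+331/2.5,.066)-h)[:2].round(4) for x in(332,446)])
E
```

```text
[0.57714297 0.16525309 0.07253905] [0.57691231 0.16313859 0.066     ] [-0.04770494 -0.20932904  4.3038058 ]
[array([-0.0043, -0.0121]), array([0.0047, 0.012 ])]
```

The head's top face is 26 mm wide at the expected height, with its centre 2 mm off in tool y. I'll correct that, descend and close.

>>> {"method": "step_arm", "body": {
  "translation": [
    [0, -0.2, 1.5],
    [0, 0, 1.5],
    [0, 0, 1.3],
    [0, 0, 0],
    [0, 0, 0]
  ],
  "twist": [0, 0, 0, 0, 0]
}}

```text
time_s: 2.6
position: [0.5761, 0.1627, 0.0278]
eef_rot: [[-0.936, 0.351, -0.001], [0.351, 0.936, -0.0], [0.001, -0.0, -1.0]]
wrist_force: [-0.8, -0.3, 0.4]
opening: 0.0852
grip_force: 0.0
```

>>> {"method": "step_arm", "body": {
  "translation": [
    [0, 0, 0],
    [0, 0, 0],
    [0, 0, 0],
    [0, 0, 0],
    [0, 0, 0],
    [0, 0, 0],
    [0, 0, 0],
    [0, 0, 0],
    [0, 0, 0],
    [0, 0, 0]
  ],
  "twist": [0, 0, 0, 0, 0, 0, 0, 0, 0, 0],
  "claw": 1
}}

```text
time_s: 3.6
position: [0.5765, 0.1628, 0.0287]
eef_rot: [[-0.936, 0.351, 0.001], [0.351, 0.936, 0.0], [-0.001, 0.0, -1.0]]
wrist_force: [-1.4, -0.6, 6.6]
opening: 0.0255
grip_force: 58.8
```

>>> {"method": "step_arm", "body": {
  "translation": [
    [0, 0, -0.5],
    [0, 0, -1],
    [0, 0, -2],
    [0, 0, -2.5],
    [0, 0, -2.5],
    [0, 0, -1.5],
    [0, 0, -0.5],
    [0, 0, 0]
  ],
  "twist": [0, 0, 0, 0, 0, 0, 0, 0]
}}

```text
time_s: 4.4
position: [0.5762, 0.1627, 0.1335]
eef_rot: [[-0.936, 0.351, 0.0], [0.351, 0.936, 0.0], [-0.0, 0.0, -1.0]]
wrist_force: [0.6, 0.1, -2.7]
opening: 0.0255
grip_force: 59.0
```

>>> {"method": "step_arm", "body": {
  "translation": [
    [-0.2, -1.6, 0],
    [-0.4, -3, 0],
    [-0.5, -4.2, 0],
    [-0.5, -4.4, 0],
    [-0.6, -4.7, 0],
    [-0.6, -4.7, 0],
    [-0.6, -4.7, 0],
    [-0.6, -4.7, 0],
    [-0.5, -4.5, 0],
    [-0.5, -4.1, 0],
    [-0.35, -3, 0],
    [-0.15, -1.5, 0]
  ],
  "twist": [0, 0, 0, 0, 0, 0, 0, 0, 0, 0, 0, 0]
}}

```text
time_s: 5.6
position: [0.4675, -0.2812, 0.1322]
eef_rot: [[-0.935, 0.353, -0.002], [0.353, 0.935, 0.001], [0.002, 0.0, -1.0]]
wrist_force: [-0.4, 0.4, -2.4]
opening: 0.0257
grip_force: 59.4
```

>>> {"method": "step_arm", "body": {
  "translation": [
    [0, 0, 0],
    [0, 0, 0],
    [0, 0, 0],
    [0, 0, 0],
    [0, 0, 0],
    [0, 0, 0]
  ],
  "twist": [0, 0, 0, 0, 0, 0]
}}

```text
time_s: 6.2
position: [0.4695, -0.2785, 0.1333]
eef_rot: [[-0.937, 0.35, 0.0], [0.35, 0.937, -0.0], [-0.0, -0.0, -1.0]]
wrist_force: [-0.4, 0.1, -1.8]
opening: 0.0252
grip_force: 59.4
```

```bash
python3 - <<'E'
from h import *
o=get_obs();c=calibration("wrist");i=read_camera("wrist");s=read_camera("side")
p=o["position"];print(o["time_s"],p,o["joint_vel"].round(3),o["wrist_force"])
f=lambda im,x,y,w,h,S:cv2.resize(im[y:y+h,x:x+w,::-1],(w*S,h*S),interpolation=cv2.INTER_CUBIC)
# expected pixels
print("wrist stem",proj("wrist",[.47,-.279,.065],c),"side mouth",proj("side",p-[0,0,.0233]),"side stem",proj("side",[.47,-.279,.065]))
import pickle;pickle.dump((o,c),open("w3.pkl","wb"));np.save("w3.npy",i);np.save("s3.npy",s)
a=cv2.resize(i[60:330,70:430,::-1],(800,600),interpolation=cv2.INTER_CUBIC)
cv2.imwrite("pics/w3.png",np.clip(a*1.4,0,255).astype(np.uint8))
E
```

```text
6.2 [ 0.46952249 -0.27845031  0.13333914] [-0.005  0.001 -0.001 -0.001  0.    -0.001] [-0.36992114  0.09760227 -1.7807494 ]
wrist stem (np.float64(254.19707479997558), np.float64(197.5688213844256)) side mouth (np.float64(217.62051315604535), np.float64(268.98152755093463)) side stem (np.float64(219.018809505461), np.float64(282.0394542663078))
```

View pics/w3.png

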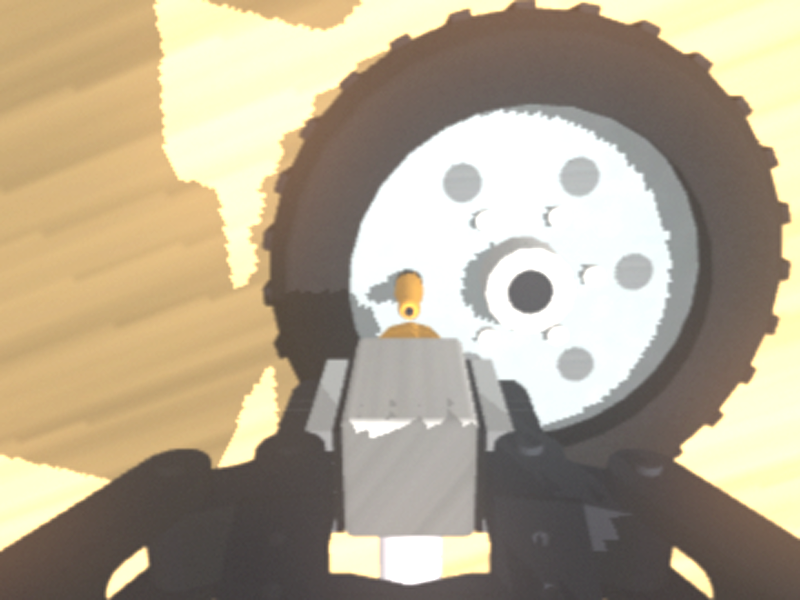

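The stem's root shows at about (408,279) and its tip at (409,311). The head's top face is centred at (409,475), so the head and stem share the same column.

```bash
python3 - <<'E'
from h import *
import pickle
o,c=pickle.load(open("w3.pkl","rb"));R=o["eef_rot"];p=o["position"];s=800/360
P=lambda x,y:((x+.5)/s-.5+70,(y+.5)/s-.5+60)
L=lambda q:(R.T@(q-p)*1000).round(1)
print("head top centre",L(atz("wrist",*P(409,475),p[2]+.0413,c)))
print("head edges",L(atz("wrist",*P(342,418),p[2]+.0413,c)),L(atz("wrist",*P(476,532),p[2]+.0413,c)))
print("barrel-top",)
for y in(275,279,283): print("root",y,L(atz("wrist",*P(408,y),.03,c)), atz("wrist",*P(408,y),.03,c))
for z in(.058,.063,.068,.073,.078): print("tip",z,L(atz("wrist",*P(409,311),z,c)))
print("chuck lower rim far edge", L(atz("wrist",*P(409,322),p[2]-.0233,c)))
S=np.load("s3.npy")
cv2.imwrite("pics/s3.png",np.clip(cv2.resize(S[225:315,160:280,::-1],(800,600),interpolation=cv2.INTER_CUBIC)*1.4,0,255).astype(np.uint8))
E
```

```text
head top centre [  4.1  -0.7 -41.3]
head edges [ 15.5 -12.4 -41.3] [ -7.9  11.7 -41.3]
barrel-top
root 275 [  0.8  -1.1 103.3] [ 0.46838513 -0.27916693  0.03      ]
root 279 [ -0.8  -1.1 103.3] [ 0.46994152 -0.27975109  0.03      ]
root 283 [ -2.5  -1.1 103.3] [ 0.47150357 -0.28033738  0.03      ]
tip 0.058 [-4.8 -0.7 75.3]
tip 0.063 [-3.  -0.7 70.3]
tip 0.068 [-1.3 -0.7 65.3]
tip 0.073 [ 0.4 -0.7 60.3]
tip 0.078 [ 2.1 -0.7 55.3]
chuck lower rim far edge [ 9.9 -0.7 23.3]
```

View pics/s3.png

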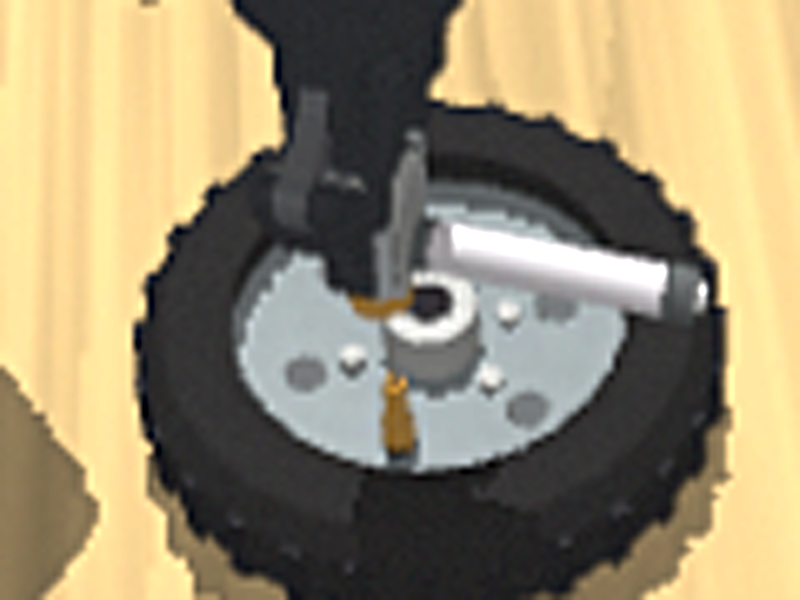

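```bash
python3 - <<'E'
from h import *
import pickle
o,c=pickle.load(open("w3.pkl","rb"));R=o["eef_rot"];p=o["position"];s=800/360
P=lambda x,y:((x+.5)/s-.5+70,(y+.5)/s-.5+60)
L=lambda q:(R.T@(q-p)*1000).round(1)
for n,x,y,h in(("top near",409,419,.0373),("top far",409,533,.0373),("bottom near",409,338,-.0067),("rim near",409,322,-.0227)): print(n,L(atz("wrist",*P(x,y),p[2]+h,c)))
k=lambda x,y:((x+.5)/(800/120)-.5+160,(y+.5)/(600/90)-.5+225)
q=lambda x,y,z:atz("side",*k(x,y),z)
print("side mouth",q(381,310,p[2]-.0227),"root",q(400,452,.03),"tip",[q(397,378,z) for z in(.058,.063,.068,.073)])
E
```

```text
top near [ 13.2  -0.7 -37.3]
top far [-11.2  -0.7 -37.3]
bottom near [11.7 -0.7  6.7]
rim near [10.1 -0.7 22.7]
side mouth [ 0.46732999 -0.28425086  0.11063914] root [ 0.46920187 -0.28115609  0.03      ] tip [array([ 0.47028828, -0.27172232,  0.058     ]), array([ 0.47033472, -0.27547778,  0.063     ]), array([ 0.47038116, -0.27923325,  0.068     ]), array([ 0.4704276 , -0.28298872,  0.073     ])]
```

The chuck mouth and stem line up within 1 mm in the wrist view, and the tip is at z of about 0.068. Contact with the seat should come about 58 mm down. I'll descend 4.2 cm, then feel my way.

>>> {"method": "step_arm", "body": {
  "translation": [
    [0, 0, 0.7],
    [0, 0, 1.4],
    [0, 0, 1.4],
    [0, 0, 0.7],
    [0, 0, 0],
    [0, 0, 0],
    [0, 0, 0]
  ],
  "twist": [0, 0, 0, 0, 0, 0, 0]
}}

```text
time_s: 7.0
position: [0.4696, -0.2791, 0.0917]
eef_rot: [[-0.936, 0.351, 0.001], [0.351, 0.936, -0.0], [-0.001, -0.0, -1.0]]
wrist_force: [-0.3, -0.2, -1.7]
opening: 0.0256
grip_force: 59.4
```

>>> {"method": "step_arm", "body": {
  "translation": [
    [0, 0, 0.15],
    [0, 0, 0.15],
    [0, 0, 0.15],
    [0, 0, 0.15],
    [0, 0, 0],
    [0, 0, 0]
  ],
  "twist": [0, 0, 0, 0, 0, 0]
}}

```text
time_s: 7.6
position: [0.4694, -0.2789, 0.0853]
eef_rot: [[-0.936, 0.351, 0.0], [0.351, 0.936, -0.0], [-0.0, -0.0, -1.0]]
wrist_force: [1.3, -0.6, -1.1]
opening: 0.0254
grip_force: 59.4
```

>>> {"method": "step_arm", "body": {
  "translation": [
    [0, 0, 0.15],
    [0, 0, 0.15],
    [0, 0, 0],
    [0, 0, 0]
  ],
  "twist": [0, 0, 0, 0]
}}

```text
time_s: 8.0
position: [0.4694, -0.2789, 0.0822]
eef_rot: [[-0.936, 0.351, 0.0], [0.351, 0.936, -0.0], [-0.0, -0.0, -1.0]]
wrist_force: [1.0, -0.6, -3.1]
opening: 0.0252
grip_force: 59.4
```

>>> {"method": "step_arm", "body": {
  "translation": [
    [0, 0, 0.1],
    [0, 0, 0.1],
    [0, 0, 0.1],
    [0, 0, 0],
    [0, 0, 0]
  ],
  "twist": [0, 0, 0, 0, 0]
}}

```text
time_s: 8.5
position: [0.4694, -0.2789, 0.0793]
eef_rot: [[-0.936, 0.351, 0.0], [0.351, 0.936, -0.0], [-0.0, -0.0, -1.0]]
wrist_force: [1.4, -0.6, -2.3]
opening: 0.0257
grip_force: 59.4
```

>>> {"method": "step_arm", "body": {
  "translation": [
    [0, 0, 0.1],
    [0, 0, 0.1],
    [0, 0, 0],
    [0, 0, 0]
  ],
  "twist": [0, 0, 0, 0]
}}

```text
time_s: 8.9
position: [0.4694, -0.2789, 0.0774]
eef_rot: [[-0.936, 0.351, 0.0], [0.351, 0.936, -0.0], [-0.0, -0.0, -1.0]]
wrist_force: [3.4, -0.6, -1.3]
opening: 0.0252
grip_force: 59.4
```

>>> {"method": "step_arm", "body": {
  "translation": [
    [0, 0, 0.1],
    [0, 0, 0],
    [0, 0, 0]
  ],
  "twist": [0, 0, 0]
}}

```text
time_s: 9.2
position: [0.4694, -0.2789, 0.0764]
eef_rot: [[-0.936, 0.351, 0.0], [0.351, 0.936, -0.0], [-0.0, -0.0, -1.0]]
wrist_force: [2.6, -0.8, 1.3]
opening: 0.0257
grip_force: 59.6
```

A lateral force of about 3 N in world +x says the gauge should move about 1 mm in +x.

>>> {"method": "step_arm", "body": {
  "translation": [
    [-0.09, 0.03, 0],
    [0, 0, 0],
    [0, 0, 0]
  ],
  "twist": [0, 0, 0]
}}

```text
time_s: 9.5
position: [0.4701, -0.2787, 0.0762]
eef_rot: [[-0.936, 0.351, -0.001], [0.351, 0.936, 0.0], [0.001, 0.0, -1.0]]
wrist_force: [-1.2, 0.0, 1.8]
opening: 0.0255
grip_force: 59.7
```

>>> {"method": "step_arm", "body": {
  "translation": [
    [0, 0, 0.1],
    [0, 0, 0],
    [0, 0, 0]
  ],
  "twist": [0, 0, 0]
}}

```text
time_s: 9.8
position: [0.4702, -0.2788, 0.0752]
eef_rot: [[-0.936, 0.351, -0.0], [0.351, 0.936, 0.0], [0.0, 0.0, -1.0]]
wrist_force: [-1.3, 0.7, 2.0]
opening: 0.0252
grip_force: 59.7
```

>>> {"method": "step_arm", "body": {
  "translation": [
    [0, 0, 0.1],
    [0, 0, 0],
    [0, 0, 0]
  ],
  "twist": [0, 0, 0]
}}

```text
time_s: 10.1
position: [0.4702, -0.2789, 0.0743]
eef_rot: [[-0.936, 0.351, -0.0], [0.351, 0.936, 0.0], [0.0, 0.0, -1.0]]
wrist_force: [-1.7, 1.4, 2.8]
opening: 0.0251
grip_force: 59.8
```

>>> {"method": "step_arm", "body": {
  "translation": [
    [0, 0, 0.1],
    [0, 0, 0],
    [0, 0, 0]
  ],
  "twist": [0, 0, 0]
}}

```text
time_s: 10.4
position: [0.4703, -0.2789, 0.0733]
eef_rot: [[-0.936, 0.351, -0.0], [0.351, 0.936, 0.0], [0.0, 0.0, -1.0]]
wrist_force: [-2.2, 1.1, 3.8]
opening: 0.0256
grip_force: 59.9
```

>>> {"method": "step_arm", "body": {
  "translation": [
    [0.03, 0, 0.1],
    [0, 0, 0],
    [0, 0, 0]
  ],
  "twist": [0, 0, 0]
}}

```text
time_s: 10.7
position: [0.4701, -0.2788, 0.0724]
eef_rot: [[-0.936, 0.351, 0.0], [0.351, 0.936, -0.0], [-0.0, -0.0, -1.0]]
wrist_force: [-0.5, 1.0, 4.8]
opening: 0.0253
grip_force: 59.9
```

>>> {"method": "step_arm", "body": {
  "translation": [
    [0, 0, 0.1],
    [0, 0, 0],
    [0, 0, 0]
  ],
  "twist": [0, 0, 0]
}}

```text
time_s: 11.0
position: [0.4701, -0.2788, 0.0714]
eef_rot: [[-0.936, 0.351, 0.0], [0.351, 0.936, -0.0], [-0.0, -0.0, -1.0]]
wrist_force: [-1.3, 0.1, 6.0]
opening: 0.0256
grip_force: 60.2
```

>>> {"method": "step_arm", "body": {
  "translation": [
    [0, 0, 0.1],
    [0, 0, 0],
    [0, 0, 0]
  ],
  "twist": [0, 0, 0]
}}

```text
time_s: 11.3
position: [0.4702, -0.2789, 0.0706]
eef_rot: [[-0.936, 0.351, 0.0], [0.351, 0.936, -0.0], [-0.001, -0.0, -1.0]]
wrist_force: [-2.4, 2.5, 7.9]
opening: 0.0256
grip_force: 60.5
```

>>> {"method": "step_arm", "body": {
  "translation": [
    [0.04, 0.02, 0.05],
    [0, 0, 0],
    [0, 0, 0]
  ],
  "twist": [0, 0, 0]
}}

```text
time_s: 11.6
position: [0.4702, -0.2788, 0.0704]
eef_rot: [[-0.936, 0.351, 0.001], [0.351, 0.936, -0.001], [-0.001, -0.0, -1.0]]
wrist_force: [-1.8, 0.7, 9.5]
opening: 0.0257
grip_force: 60.7
```

>>> {"method": "step_arm", "body": {
  "translation": [
    [0, 0, 0.05],
    [0, 0, 0],
    [0, 0, 0]
  ],
  "twist": [0, 0, 0]
}}

```text
time_s: 11.9
position: [0.4702, -0.2789, 0.07]
eef_rot: [[-0.936, 0.351, 0.001], [0.351, 0.936, -0.001], [-0.002, -0.0, -1.0]]
wrist_force: [-1.5, 0.6, 12.0]
opening: 0.0254
grip_force: 60.8
```

>>> {"method": "step_arm", "body": {
  "translation": [
    [0, 0, 0.05],
    [0, 0, 0],
    [0, 0, 0],
    [0, 0, 0]
  ],
  "twist": [0, 0, 0, 0]
}}

```text
time_s: 12.3
position: [0.4702, -0.2789, 0.0696]
eef_rot: [[-0.936, 0.351, 0.001], [0.351, 0.936, -0.001], [-0.002, -0.0, -1.0]]
wrist_force: [-1.7, 0.8, 12.3]
opening: 0.0254
grip_force: 61.0
```

>>> {"method": "step_arm", "body": {
  "translation": [
    [0, 0, 0],
    [0, 0, 0],
    [0, 0, 0],
    [0, 0, 0]
  ],
  "twist": [0, 0, 0, 0]
}}

```text
time_s: 12.7
position: [0.4702, -0.2789, 0.0696]
eef_rot: [[-0.936, 0.351, 0.001], [0.351, 0.936, -0.001], [-0.002, -0.0, -1.0]]
wrist_force: [-1.6, 0.9, 12.2]
opening: 0.0252
grip_force: 61.0
```

>>> {"method": "step_arm", "body": {
  "translation": [
    [0, 0, 0.04],
    [0, 0, 0],
    [0, 0, 0],
    [0, 0, 0]
  ],
  "twist": [0, 0, 0, 0]
}}

```text
time_s: 13.1
position: [0.4702, -0.2789, 0.0693]
eef_rot: [[-0.936, 0.351, 0.001], [0.351, 0.936, -0.001], [-0.002, -0.001, -1.0]]
wrist_force: [-1.8, 1.8, 14.5]
opening: 0.0254
grip_force: 61.2
```

```bash
python3 - <<'E'
from h import *
f=[]
for _ in range(1):
    o=get_obs();print(o["wrist_force"],o["position"],o["torque"])
s=read_camera("side");w=read_camera("wrist")
print(get_obs()["wrist_force"])
a=cv2.resize(s[230:320,190:310,::-1],(400,300),interpolation=cv2.INTER_CUBIC)
b=cv2.resize(w[150:330,134:374,::-1],(400,300),interpolation=cv2.INTER_CUBIC)
cv2.imwrite("pics/p4.png",np.clip(np.hstack([a,b])*1.4,0,255).astype(np.uint8))
E
```

```text
[-1.77120136  1.83040902 14.49824046] [ 0.4702084  -0.27888232  0.06929966] [0.26050938 0.48668121 0.0337888 ]
[-2.39480199  2.13239497 13.31473544]
```

View pics/p4.png

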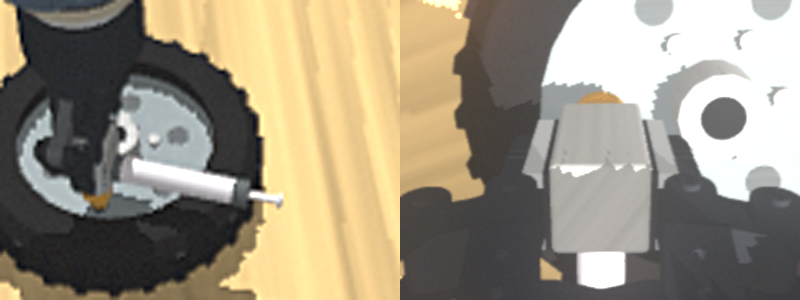

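The rod is out: its end disc is at (280,200) in the left panel, roughly 20 mm beyond the barrel end at (250,195). I'll hold at about 16 N for over two seconds.

>>> {"method": "step_arm", "body": {
  "translation": [
    [0, 0, 0],
    [0, 0, 0],
    [0, 0, 0],
    [0, 0, 0],
    [0, 0, 0],
    [0, 0, 0],
    [0, 0, 0],
    [0, 0, 0],
    [0, 0, 0],
    [0, 0, 0],
    [0, 0, 0],
    [0, 0, 0]
  ],
  "twist": [0, 0, 0, 0, 0, 0, 0, 0, 0, 0, 0, 0]
}}

```text
time_s: 14.4
position: [0.4702, -0.2789, 0.0693]
eef_rot: [[-0.936, 0.351, 0.001], [0.351, 0.936, -0.001], [-0.002, -0.001, -1.0]]
wrist_force: [-2.3, 2.0, 13.9]
opening: 0.0252
grip_force: 61.2
```

>>> {"method": "step_arm", "body": {
  "translation": [
    [0, 0, 0],
    [0, 0, 0],
    [0, 0, 0],
    [0, 0, 0],
    [0, 0, 0],
    [0, 0, 0],
    [0, 0, 0],
    [0, 0, 0],
    [0, 0, 0],
    [0, 0, 0],
    [0, 0, 0],
    [0, 0, 0]
  ],
  "twist": [0, 0, 0, 0, 0, 0, 0, 0, 0, 0, 0, 0]
}}

```text
time_s: 15.6
position: [0.4702, -0.2789, 0.0693]
eef_rot: [[-0.936, 0.351, 0.001], [0.351, 0.936, -0.001], [-0.002, -0.001, -1.0]]
wrist_force: [-2.5, 1.5, 15.0]
opening: 0.0253
grip_force: 61.2
```

>>> {"method": "step_arm", "body": {
  "translation": [
    [0, 0, -0.2],
    [0, 0, -0.5],
    [0, 0, -1],
    [0, 0, -1],
    [0, 0, -1.5],
    [0, 0, -1.5],
    [0, 0, -0.9],
    [0, 0, 0],
    [0, 0, 0]
  ],
  "twist": [0, 0, 0, 0, 0, 0, 0, 0, 0]
}}

```text
time_s: 16.5
position: [0.4695, -0.2783, 0.1341]
eef_rot: [[-0.936, 0.351, -0.0], [0.351, 0.936, 0.0], [0.0, 0.0, -1.0]]
wrist_force: [-0.5, -1.2, -1.4]
opening: 0.0251
grip_force: 59.2
```

>>> {"method": "step_arm", "body": {
  "translation": [
    [0.1, 0.8, 0],
    [0.2, 1.6, 0],
    [0.3, 2.4, 0],
    [0.35, 3, 0],
    [0.4, 3.2, 0],
    [0.4, 3.2, 0],
    [0.4, 3.2, 0],
    [0.4, 3.2, 0],
    [0.4, 3.2, 0],
    [0.4, 3.2, 0],
    [0.4, 3.2, 0],
    [0.4, 3.2, 0]
  ],
  "twist": [0, 0, 0, 0, 0, 0, 0, 0, 0, 0, 0, 0]
}}

```text
time_s: 17.7
position: [0.5476, 0.0514, 0.134]
eef_rot: [[-0.937, 0.351, -0.001], [0.351, 0.937, 0.0], [0.001, -0.0, -1.0]]
wrist_force: [0.7, 0.1, -2.2]
opening: 0.0256
grip_force: 59.2
```

>>> {"method": "step_arm", "body": {
  "translation": [
    [0.4, 3.2, 0],
    [0.35, 3, 0],
    [0.3, 2.4, 0],
    [0.2, 1.6, 0],
    [0.1, 1.0, 0],
    [0, 0, 0],
    [0, 0, 0],
    [0, 0, 0],
    [0, 0, 0],
    [0, 0, 0]
  ],
  "twist": [0, 0, 0, 0, 0, 0, 0, 0, 0, 0]
}}

```text
time_s: 18.7
position: [0.5748, 0.1579, 0.1345]
eef_rot: [[-0.936, 0.352, 0.0], [0.352, 0.936, -0.0], [-0.0, -0.0, -1.0]]
wrist_force: [0.7, -0.4, -3.0]
opening: 0.0254
grip_force: 59.3
```

```bash
python3 - <<'E'
from h import *
o=get_obs();c=calibration("wrist");i=read_camera("wrist")
p=o["position"];print(o["time_s"],p,o["joint_vel"].round(3));print(o["eef_rot"].T@(np.array([.5765,.1628,.0287])-p)*100)
import pickle;pickle.dump((o,c),open("w5.pkl","wb"))
print("hole",proj("wrist",[.5765,.1628,.022],c))
cv2.imwrite("pics/w5.png",np.clip(cv2.resize(i[80:320,96:416,::-1],(800,600),interpolation=cv2.INTER_CUBIC)*1.5,0,255).astype(np.uint8))
E
```

```text
18.7 [0.57483648 0.15788743 0.13445   ] [ 0.003  0.003 -0.002 -0.    -0.     0.001]
[ 0.01733202  0.51872679 10.57498267]
hole (np.float64(260.1285261220704), np.float64(181.4464959034319))
```

View pics/w5.png

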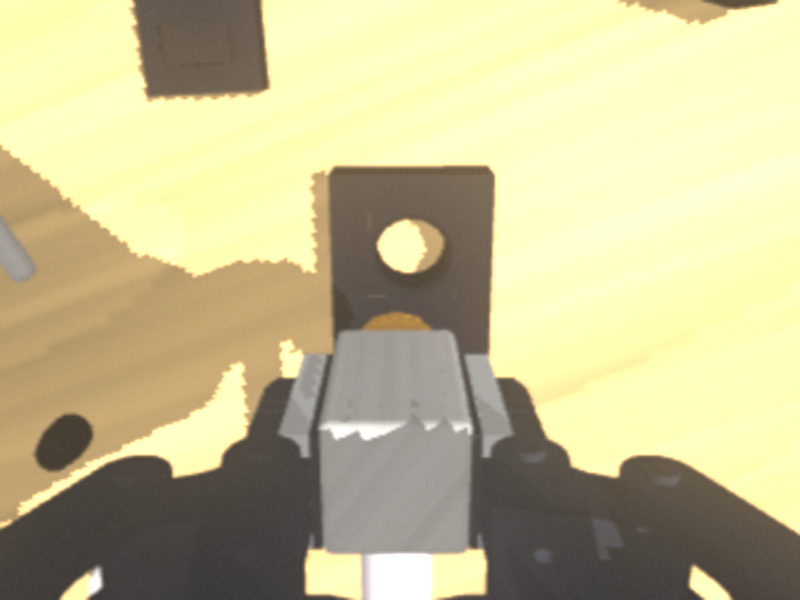

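The hole centre is at (411,250) and the chuck at column 397. The hole matches the remembered pose to within 1 px. I'll compare chuck and hole in numbers.

```bash
python3 - <<'E'
from h import *
import pickle
o,c=pickle.load(open("w5.pkl","rb"));R=o["eef_rot"];p=o["position"]
P=lambda x,y:((x+.5)/2.5-.5+96,(y+.5)/2.5-.5+80)
L=lambda q:(R.T@(q-p)*1000).round(1)
for n,x,y,h in(("hole l",377,250,.022),("hole r",446,250,.022),("hole t",411,217.5,.022),("hole b",411,285,.022),("rim near",397,312,p[2]-.0227),("chuck l",362,330,p[2]-.0227),("chuck r",433,330,p[2]-.0227),("top near",395,426,p[2]+.0373),("top far",395,552,p[2]+.0373)): print(n,L(atz("wrist",*P(x,y),h,c)))
E
```

```text
hole l [  1.8  -7.3 112.5]
hole r [  1.8  18.  112.4]
hole t [ 14.    5.1 112.4]
hole b [-11.6   5.2 112.5]
rim near [10.2 -0.2 22.7]
chuck l [ 5.5 -8.8 22.7]
chuck r [ 5.5  8.6 22.7]
top near [ 12.3  -0.7 -37.3]
top far [-11.7  -0.7 -37.3]
```

>>> {"method": "step_arm", "body": {
  "translation": [
    [0.05, 0.53, 0],
    [0, 0, 0.8],
    [0, 0, 1.6],
    [0, 0, 2],
    [0, 0, 2],
    [0, 0, 1.4],
    [0, 0, 0.5],
    [0, 0, 0],
    [0, 0, 0],
    [0, 0, 0]
  ],
  "twist": [0, 0, 0, 0, 0, 0, 0, 0, 0, 0]
}}

```text
time_s: 19.75
position: [0.5767, 0.1637, 0.0523]
eef_rot: [[-0.936, 0.351, 0.001], [0.351, 0.936, 0.0], [-0.001, 0.001, -1.0]]
wrist_force: [-0.2, 0.2, -3.0]
opening: 0.0255
grip_force: 59.3
```

>>> {"method": "step_arm", "body": {
  "translation": [
    [0, 0, 0.1],
    [0, 0, 0.2],
    [0, 0, 0.2],
    [0, 0, 0.2],
    [0, 0, 0],
    [0, 0, 0]
  ],
  "twist": [0, 0, 0, 0, 0, 0]
}}

```text
time_s: 20.35
position: [0.5762, 0.1635, 0.0443]
eef_rot: [[-0.936, 0.351, -0.0], [0.351, 0.936, -0.0], [0.0, -0.0, -1.0]]
wrist_force: [0.3, 0.4, -2.1]
opening: 0.0252
grip_force: 59.3
```

>>> {"method": "step_arm", "body": {
  "translation": [
    [0, 0, 0.2],
    [0, 0, 0.2],
    [0, 0, 0.2],
    [0, 0, 0],
    [0, 0, 0]
  ],
  "twist": [0, 0, 0, 0, 0]
}}

```text
time_s: 20.85
position: [0.5762, 0.1636, 0.0383]
eef_rot: [[-0.936, 0.351, -0.0], [0.351, 0.936, -0.0], [0.0, -0.0, -1.0]]
wrist_force: [-0.6, -1.3, -2.3]
opening: 0.0255
grip_force: 59.3
```

>>> {"method": "step_arm", "body": {
  "translation": [
    [0, 0, 0.3],
    [0, 0, 0.3],
    [0, 0, 0.15],
    [0, 0, 0],
    [0, 0, 0]
  ],
  "twist": [0, 0, 0, 0, 0]
}}

```text
time_s: 21.35
position: [0.5762, 0.1636, 0.0309]
eef_rot: [[-0.936, 0.351, -0.0], [0.351, 0.936, -0.0], [0.0, -0.0, -1.0]]
wrist_force: [1.2, 0.9, -1.1]
opening: 0.0252
grip_force: 59.3
```

>>> {"method": "step_arm", "body": {
  "translation": [
    [0, 0, 0.1],
    [0, 0, 0.1],
    [0, 0, 0],
    [0, 0, 0]
  ],
  "twist": [0, 0, 0, 0]
}}

```text
time_s: 21.75
position: [0.5762, 0.1636, 0.0289]
eef_rot: [[-0.936, 0.351, -0.0], [0.351, 0.936, -0.0], [0.0, -0.0, -1.0]]
wrist_force: [-0.2, 0.8, -2.0]
opening: 0.0252
grip_force: 59.4
```

>>> {"method": "step_arm", "body": {
  "translation": [
    [0, 0, 0.05],
    [0, 0, 0],
    [0, 0, 0]
  ],
  "twist": [0, 0, 0]
}}

```text
time_s: 22.05
position: [0.5763, 0.1636, 0.0287]
eef_rot: [[-0.936, 0.351, 0.0], [0.351, 0.936, 0.0], [-0.0, 0.0, -1.0]]
wrist_force: [-2.0, -0.5, 5.5]
opening: 0.0251
grip_force: 60.3
```

>>> {"method": "step_arm", "body": {
  "translation": [
    [0, 0, 0.05],
    [0, 0, 0],
    [0, 0, 0]
  ],
  "twist": [0, 0, 0]
}}

```text
time_s: 22.35
position: [0.5763, 0.1636, 0.0287]
eef_rot: [[-0.936, 0.351, 0.0], [0.351, 0.936, -0.0], [-0.0, 0.0, -1.0]]
wrist_force: [-5.5, -0.6, 10.0]
opening: 0.0253
grip_force: 61.3
```

>>> {"method": "step_arm", "body": {
  "translation": [
    [0, 0, -0.06],
    [0, 0, 0],
    [0, 0, 0]
  ],
  "twist": [0, 0, 0]
}}

```text
time_s: 22.65
position: [0.5763, 0.1636, 0.0287]
eef_rot: [[-0.936, 0.351, 0.0], [0.351, 0.936, 0.0], [-0.0, 0.0, -1.0]]
wrist_force: [-2.7, -0.2, 4.9]
opening: 0.0252
grip_force: 60.2
```

>>> {"method": "step_arm", "body": {
  "translation": [
    [0, 0, 0],
    [0, 0, 0],
    [0, 0, 0],
    [0, 0, 0],
    [0, 0, 0],
    [0, 0, 0],
    [0, 0, 0],
    [0, 0, 0]
  ],
  "twist": [0, 0, 0, 0, 0, 0, 0, 0],
  "claw": -1
}}

```text
time_s: 23.45
position: [0.5762, 0.1636, 0.0285]
eef_rot: [[-0.936, 0.351, 0.0], [0.351, 0.936, -0.0], [-0.0, 0.0, -1.0]]
wrist_force: [-0.2, -0.2, -0.6]
opening: 0.0855
grip_force: 0.0
```

>>> {"method": "step_arm", "body": {
  "translation": [
    [0, 0, -0.5],
    [0, 0, -1.5],
    [0, 0, -2.5],
    [0, 0, -3],
    [0, 0, -3],
    [0, 0, -3],
    [0, 0, -2.5],
    [0, 0, -1],
    [0, 0, 0],
    [0, 0, 0],
    [0, 0, 0]
  ],
  "twist": [0, 0, 0, 0, 0, 0, 0, 0, 0, 0, 0]
}}

```text
time_s: 24.55
position: [0.5756, 0.1634, 0.1971]
eef_rot: [[-0.936, 0.351, -0.002], [0.351, 0.936, -0.0], [0.002, -0.001, -1.0]]
wrist_force: [0.6, -0.2, -0.3]
opening: 0.0856
grip_force: 0.0
```

```bash
python3 - <<'E'
from h import *
s=read_camera("side");w=read_camera("wrist");print(get_obs()["position"],get_obs()["opening"])
a=cv2.resize(s[130:220,210:330,::-1],(400,300),interpolation=cv2.INTER_CUBIC)
b=cv2.resize(w[110:350,96:416,::-1],(400,300),interpolation=cv2.INTER_CUBIC)
cv2.imwrite("pics/p6.png",np.clip(np.hstack([a,b])*1.4,0,255).astype(np.uint8))
E
```

```text
[0.5757729  0.16348462 0.19733612] 0.08556544463612467
```

View pics/p6.png

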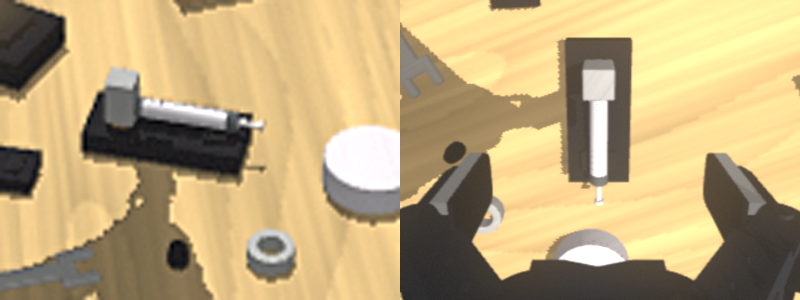

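The gauge stands upright in its stand, with the head at (122,95) and the rod still out at (262,126). The bystanders are undisturbed and the gripper is clear.

```bash
python3 -c "
from station import *
print(sign_off())"
```

```text
the job is handed in; nothing more can be done
None
```

The tyre was read at about 16 N, held for over two seconds, and the gauge is back upright in its stand with the rod about 20 mm out; the job is handed in at about 25 s.

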